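# Fetch the grill clamp from the skewer box

## Robot

A 6-joint arm with a two-finger parallel gripper is mounted at the origin on the work surface. World frame = base frame: x ahead of the robot, y to its left, z up, the work surface at z = 0. Lengths are in m, angles in rad, forces in N, time in s.
With the tool pointing down it reaches from about 0.35 to 0.875 m from the base axis. Payload 4.2 kg.
Tool frame: the origin (TCP) lies at the centre of the arm's flange, where the gripper is bolted on; the fingertips stand bot.tcp_to_tips ahead of it and the grasp point (between the pads) lies 164 mm ahead of it (bot.tcp_to_tips is the distance from the TCP to the fingertips, in m); z points along the fingers, y is the line along which they close (so a half turn about z gives the same grasp; the last joint's range is limited). The gripper opens to 87 mm and grips with 3 to 60 N. Pads are 19 mm wide; open, the fingers measure 117 mm over their backs; the gripper's body (75 mm by 190 mm) begins 51 mm behind the grasp point.
Start: joints at [1.54, 0.385, 0.008, 0, -1.194, -0.259], TCP at [0.179, 0.599, 0.405] pointing down, gripper open.
Joint ranges: [-3.14, 3.14], [-1.21, 2.06], [-1.07, 1.41], [-3.16, 2.05], [-2.99, -0.16], [-3.1, 3.1]. Speed limits (rad/s): [2.79, 2.79, 3.14, 3.14, 3.14, 3.14].

## Interface

Orientations are given as a unit quaternion [x, y, z, w].
In Python, from cell import monitor, viewer, ticket, models, bot gives the robot as it stands.
- The arm moves only by the shell command python3 -m handwheel 'ROWS' [OPENING] [FORCE]. ROWS is a JSON object of lists of equal length, an entry for each row: "translation": the shift along the tool's x, y, z in m, a list of three; "delta_rot": the turn, a rotation vector about the tool's x, y, z in rad, a list of three. In form: {"translation": [[tx, ty, tz], ...], "delta_rot": [[rx, ry, rz], ...]}. A call has 1 to 20 rows; each row shifts and turns the commanded pose from where the row before left it, along the tool's axes as they then stand; what a row does not reach is not made up. A row lasts 1/8 s, in which the tool goes at most 62.5 mm and 10.7 degrees, less where a joint would pass 70% of its speed; a pose out of reach is approached as far as the arm can. A call is refused whole if a number of a shift passes 0.0625 or a number of a turn 0.188, either way. A call with a gripper value outside its range is refused whole. OPENING is the finger opening in m, from 0 to 0.087, set as the call begins (- or left out, the last holds). The fingers move at their own pace and stop on an object; FORCE is the grip in N (left out, the last holds). Time passes only in rows, so rows that do not move let the fingers close. It gives the time, the measured TCP pose, the force, the opening and the grip force at its end, in the units of the state.
- monitor.get_obs(): the state, without advancing time (a new reading comes with each control period).
- viewer.camera(name): name is "side" or "top"; returns a dict with "color" (384x512x3 uint8, blue, green, red), "camera_matrix" (3x3 intrinsics, pixels), "cam_to_world" (4x4, takes a point from camera to world coordinates). Camera axes: x right, y down, z forward; pixel columns grow to the right and rows downward; lengths in m; the calibration is good to about 2 mm. A picture is of the moment at which its call begins. There is no depth.
- ticket.job_done(): hands the job in; it is judged then, once.
Trained networks look in a picture, given as the dict that the camera call returned (one of the last four; its "shot" number tells which), for a name from the list of things; names that differ only in an ending like _2 or _b are one class to them, and where a whole thing is asked for, a point or a joint stands for the part that bears it (a point fixed in the world has none). Each returns a list of dicts, best first, with "confidence" (0 to 1); they miss things now and then, are a little off and sometimes report something else, mostly with a low value. They report only what shows in the picture. A call takes as long as a camera call. They do not tell look-alikes from the thing itself.
- models.spot_in(picture, thing): "location" ([x, y, z] in m, in world coordinates, good to about 4 mm: the middle of the surface that is visible of it).
- models.place_of(picture, thing): "location" ([x, y, z] in m, in world coordinates, good to about 4 mm: a listed point, or the origin of a listed thing).
The state is a dict: "t": time; "q": joint angles; "joint_velocities": joint speeds; "tau": joint torques, N m; "tcp_pos": TCP position; "ee_rot": TCP orientation; "contact_force": force on the tool from outside, world axes, zero at the start; "torque": the same for the moment, N m; "grip_width": finger opening in m; "finger_force": force on a finger pad.
Only numpy, scipy, OpenCV 4.12 (cv2) and the standard library are available. Lean on these libraries where they do the work, as an engineer would, in place of code of your own. Each camera call takes 0.05 s, during which the arm holds its last target. There are 200 camera calls.

## Task

Open the wooden skewer box: lift the handle end of its sliding lid over the stop lip, slide the lid clear of the grooves, and lay it flat, handle up, on the middle of the wooden cutting board. Then take the grill clamp out of the box and set it down flat, clip up, inside the steel tray, letting go of it there. Set both down rather than drop them, and leave the other things on the shelf where they are.

Things in the scene. Friction and masses are not known exactly. Their poses are not given: they have to be found in the camera images.
- skewer_box: Fixed wooden box, 220 mm long (x), 140 wide (y), 67 high; origin at the centre of its underside, z up. Inner floor 8 mm above the origin; clear inside 205 by 108 mm (x by y). The lid lies on ledges along both long sides, tops 50 mm above the origin, between an end wall (inner face x = +101) and the stop lip at the -x end. It comes out along the box's -x (see box_lip, box_rails).
- box_lip (a point): Middle of the top of the box's stop lip, at x = -107 mm, 56 mm above the box's origin. The lip is 6 mm thick (x -110 to -104), full width, and stands 6 mm above the ledges, so it blocks the lid. Tilt the lid's -x end up about 9 mm here (11 at most), then draw the lid along -x, keeping it above the lip.
- box_rails (a point): Box centre line between the two groove rails, at x = +60 mm, 61 mm high. The rails hold down the lid's long edges over x = +10 to +110 mm, |y| over 54 mm; underside 61 mm, top 67 mm above the box's origin. They leave the 6 mm lid 5 mm of free height: its -x end can be tilted up about 0.05 rad, but it cannot be lifted straight out. The lid is free of them after 92 mm of travel.
- box_lid: Loose pine sliding lid, 200 mm long (x), 120 wide (y), 6 thick, about 0.14 kg; origin at the centre of its underside, z up. Starts closed, axes along the box's, its origin on the box's centre line 50 mm above the box's origin, with 2 to 3 mm of play all round. Handle near its -x end (lid_handle).
- lid_handle (a point): Centre of the lid's handle, an upright block 14 mm thick (lid x), 60 wide (lid y), rising 36 mm above the lid's upper face. The point is 60 mm to -x of the lid's origin, 26 mm above its underside, 16 mm below the block's top. Pinch it across its 14 mm from above.
- lid_front (a point): Middle of the lower edge of the lid's -x end (the end that must pass over the stop lip), 100 mm to -x of the lid's origin.
- grill_clamp: Aluminium grill clamp with two folded skewers, loose, on the box floor under the lid, within 30 mm (box x) and 10 mm (box y) of its centre, turned at most 0.2 rad. Base 130 (x) by 34 (y) by 8 mm; spring clip on its middle 50 (x) by 20 (y), top 36 mm above the underside. Origin: centre of underside. About 0.16 kg. Pinch the clip across 20 mm; open at most 60 mm in the box.
- board: Fixed wooden cutting board, 220 mm (x) by 180 mm (y), 18 mm thick; origin at the centre of its underside. Its place and the tray's may be exchanged.
- tray: Fixed shallow stainless steel tray, 190 mm (x) by 130 mm (y), 22 mm high, walls and floor 4 mm thick, open above; origin at the centre of its underside.
- ramekin: Bystander, loose: white ceramic ramekin, round, 84 mm across, 45 high; origin at its underside or middle of its footprint. Not to be disturbed.
- shaker: Bystander, loose: plastic spice shaker with flip-top lid, upright, 48 mm across, about 96 high; origin at its underside or middle of its footprint. Not to be disturbed.
- tongs: Bystander, loose: stainless tongs lying flat, 270 mm long, 12 high; origin at its underside or middle of its footprint. Not to be disturbed.
- brush: Bystander, loose: black silicone basting brush lying flat, 200 mm long, 14 high; origin at its underside or middle of its footprint. Not to be disturbed.
- salt_jar: Bystander, loose: glass jar, upright, 60 mm across, 90 high; origin at its underside or middle of its footprint. Not to be disturbed.
- mill: Bystander, loose: turned wooden pepper mill, upright, 54 mm across, 125 high; origin at its underside or middle of its footprint. Not to be disturbed.
Mind the look-alikes: they are no part of the job. What is shaped like the tray but yellow is not meant.

How it is judged:
By the outcome, as a careful person would: the job done as asked, in the order asked, and still so for the second after the job is handed in, with the robot touching nothing.
It also fails if it takes over 66 s, if anything falls off the work surface, if the arm or the gripper's body presses on something with over 40 N, if the wrist force passes 120 N, or if a joint passes its speed limit or range.

## Working session

There is one attempt and no reset: what is moved stays moved. The work goes in short steps, Python scripts to look and compute and a shell command to move; the robot and the scene stay as the last step left them, time stands still between calls to the robot, and variables do not carry over. Pictures are saved under pics/ and viewed, at most 10 in all, crops included, and the job is handed in when it is done.

```bash
mkdir -p pics; ls; python3 - <<'E'
from cell import monitor, viewer, models, bot
import cv2, numpy as np
o=monitor.get_obs(); print({k:np.round(v,3).tolist() for k,v in o.items()}, bot.tcp_to_tips)
for c in ("top","side"):
    p=viewer.camera(c); cv2.imwrite(f"pics/{c}0.png",p["color"])
    print(c,np.round(p["cam_to_world"],3).tolist(),np.round(p["camera_matrix"],1).tolist())
    for n in ["skewer_box","box_lip","box_rails","box_lid","lid_handle","lid_front","board","tray","ramekin","shaker","tongs","brush","salt_jar","mill"]:
        print(n,[(np.round(r["location"],3).tolist(),round(r["confidence"],2)) for r in models.place_of(p,n)][:3])
E
```

```text
pics
{'t': 0.0, 'q': [1.54, 0.386, 0.007, -0.001, -1.194, -0.259], 'joint_velocities': [0.001, 0.0, 0.001, 0.001, -0.002, -0.002], 'tau': [0.0, -39.066, 18.741, 4.22, 0.011, -0.0], 'tcp_pos': [0.178, 0.599, 0.404], 'ee_rot': [0.99, -0.144, -0.0, 0.001], 'contact_force': [-0.515, 0.124, -1.018], 'torque': [0.023, 0.009, -0.03], 'finger_force': 0.0, 'grip_width': 0.087} 0.1822
top [[0.003, -0.996, 0.085, 0.424], [-1.0, -0.002, 0.022, 0.045], [-0.022, -0.085, -0.996, 1.14], [0.0, 0.0, 0.0, 1.0]] [[402.9, 0.0, 250.2], [0.0, 402.9, 186.3], [0.0, 0.0, 1.0]]
skewer_box []
box_lip [([0.572, 0.086, 0.055], 0.79)]
box_rails [([0.585, 0.253, 0.061], 0.75), ([0.533, -0.327, 0.001], 0.6)]
box_lid [([0.578, 0.192, 0.053], 0.81)]
lid_handle [([0.572, 0.136, 0.078], 0.91)]
lid_front [([0.567, 0.1, 0.05], 0.94), ([0.496, 0.449, -0.002], 0.46)]
board [([0.533, -0.327, -0.0], 0.65), ([0.567, 0.096, 0.05], 0.46)]
tray [([0.575, -0.072, -0.004], 0.94), ([0.261, -0.273, -0.005], 0.87), ([0.752, 0.271, -0.002], 0.73)]
ramekin [([0.746, 0.023, -0.003], 0.72), ([0.637, 0.459, 0.003], 0.44), ([0.578, 0.194, 0
[... 527 characters left out ...]
ox_lip [([0.564, 0.09, 0.053], 0.6)]
box_rails [([0.587, 0.25, 0.062], 0.74)]
box_lid [([0.578, 0.193, 0.044], 0.82)]
lid_handle [([0.57, 0.132, 0.075], 0.57)]
lid_front [([0.566, 0.096, 0.052], 0.73)]
board [([0.574, 0.13, 0.077], 0.73), ([0.536, -0.326, -0.002], 0.68)]
tray [([0.265, -0.274, 0.001], 0.92), ([0.293, 0.357, -0.0], 0.72), ([0.576, 0.191, 0.002], 0.69)]
ramekin [([0.746, 0.027, -0.0], 0.62)]
shaker [([0.497, 0.454, -0.001], 0.84), ([0.637, 0.464, -0.001], 0.31)]
tongs [([0.748, 0.27, 0.002], 0.69), ([0.64, 0.462, -0.001], 0.64), ([0.782, -0.141, 0.004], 0.62)]
brush [([0.779, -0.14, 0.002], 0.97)]
salt_jar [([0.636, 0.464, -0.002], 0.95)]
mill [([0.725, -0.332, -0.003], 0.68)]
```

View pics/top0.png

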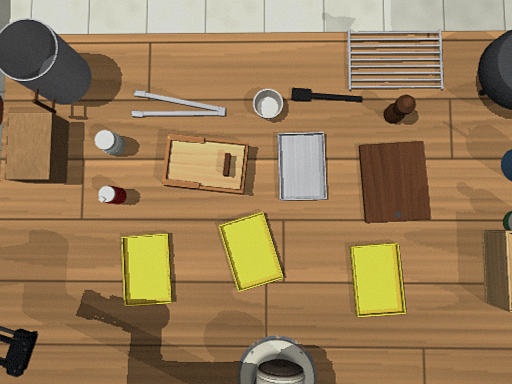

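View pics/side0.png

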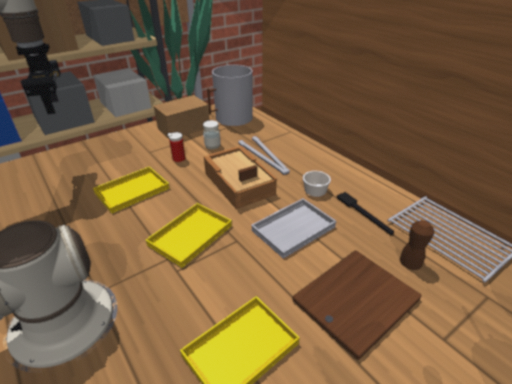

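The top view shows the box at about (205,164) with its handle at (228,164), so the lid slides out to the right (world -y). The grey tray is at (302,166), the board at (395,181), and the three yellow trays are decoys. Next I'll measure the yaw of box, tray and board from image edges while setting off.

```bash
cat > h.py <<'E'
from cell import monitor, viewer, models, bot
import cv2, numpy as np
from scipy.spatial.transform import Rotation as R
def ray(p,uv,z):
    M=np.array(p["cam_to_world"]);d=M[:3,:3]@np.linalg.inv(p["camera_matrix"])@[uv[0],uv[1],1]
    return M[:3,3]+d*(z-M[2,3])/d[2]
def go(target,ang=None):
    """remaining shift in tool axes, and remaining turn to tool-down with tool x at world angle ang"""
    o=monitor.get_obs();r=R.from_quat(o["ee_rot"])
    print("t",round(o["t"],2),"pos",np.round(o["tcp_pos"],4),"q1,q6",np.round(o["q"],2)[[0,5]],"F",np.round(o["contact_force"],1),"w",round(float(o["grip_width"]),4))
    print("shift",np.round(r.inv().apply(np.array(target)-o["tcp_pos"]),4))
    if ang is not None:
        t=R.from_euler("z",ang)*R.from_euler("x",np.pi);print("turn",np.round((r.inv()*t).as_rotvec(),4))
E
cat > e.py <<'E'
from h import *
p=viewer.camera("top");g=cv2.cvtColor(p["color"],cv2.COLOR_BGR2GRAY)
for n,(x0,y0,x1,y1),z in (("box",(155,128,258,202),.064),("tray",(272,125,334,206),.022),("board",(352,134,438,228),.018)):
    L=cv2.createLineSegmentDetector().detect(cv2.resize(g[y0:y1,x0:x1],None,fx=3,fy=3,interpolation=cv2.INTER_CUBIC))[0][:,0]/3
    print(n)
    for l in L:
        if np.hypot(l[2]-l[0],l[3]-l[1])<25: continue
        a=ray(p,l[:2]+[x0,y0],z);b=ray(p,l[2:]+[x0,y0],z);d=b-a
        th=np.arctan2(d[1],d[0]);th=(th+np.pi/4)%(np.pi/2)-np.pi/4
        print(np.round(a[:2],3),np.round(b[:2],3),"len %.3f ang %.3f"%(np.linalg.norm(d),th))
E
python3 e.py
```

```text
box
[0.508 0.098] [0.623 0.086] len 0.116 ang -0.105
[0.52  0.301] [0.497 0.09 ] len 0.212 ang -0.106
[0.626 0.086] [0.637 0.191] len 0.105 ang -0.103
[0.536 0.298] [0.642 0.287] len 0.107 ang -0.104
[0.491 0.075] [0.505 0.208] len 0.134 ang -0.100
[0.505 0.209] [0.516 0.304] len 0.095 ang -0.113
[0.627 0.081] [0.545 0.089] len 0.082 ang -0.106
[0.641 0.188] [0.632 0.099] len 0.090 ang -0.104
tray
[ 0.482 -0.022] [ 0.482 -0.101] len 0.078 ang -0.000
[ 0.485 -0.016] [ 0.657 -0.011] len 0.172 ang 0.026
[ 0.672 -0.113] [ 0.67 -0.01] len 0.103 ang 0.019
[ 0.478 -0.116] [ 0.478 -0.02 ] len 0.096 ang 0.003
[ 0.618 -0.019] [ 0.544 -0.02 ] len 0.074 ang 0.010
[ 0.563 -0.12 ] [ 0.642 -0.121] len 0.079 ang -0.007
board
[ 0.43  -0.245] [ 0.631 -0.232] len 0.202 ang 0.061
[ 0.425 -0.444] [ 0.422 -0.31 ] len 0.134 ang 0.020
[ 0.639 -0.253] [ 0.643 -0.323] len 0.070 ang 0.055
```

```bash
python3 -m handwheel '{"translation":[[0.01,0.006,0],[0.03,0.02,0],[0.035,0.023,0],[0.035,0.023,0],[0.035,0.023,0],[0.035,0.023,0],[0.035,0.023,0],[0.035,0.023,0],[0.035,0.023,0],[0.035,0.023,0],[0.035,0.023,0],[0.035,0.023,0],[0.035,0.023,0],[0.035,0.023,0],[0.03,0.02,0],[0.02,0.013,0],[0,0,0],[0,0,0]],"delta_rot":[[0,0,0],[0,0,0],[0,0,0],[0,0,-0.02],[0,0,0],[0,0,0],[0,0,0],[0,0,0],[0,0,0],[0,0,0],[0,0,0],[0,0,0],[0,0,0],[0,0,0],[0,0,-0.08],[0,0,-0.089],[0,0,0],[0,0,0]]}' 0.087; python3 -c "
from h import *
go([.572,.134,.33],-.10)"
```

```text
t: 3.8
tcp_pos: [0.5798, 0.1395, 0.4047]
ee_rot: [0.999, -0.051, -0.0, 0.0]
contact_force: [0.2, -0.1, 0.1]
grip_width: 0.0867
finger_force: 0.0
t 3.8 pos [0.5798 0.1395 0.4047] q1,q6 [0.51 0.96] F [ 0.2 -0.1  0.1] w 0.0867
shift [-0.0072  0.0063  0.0747]
turn [ 0.0001  0.0004 -0.0019]
```

Yaw: box about -0.104, tray about 0.01, board about 0.05. Going down to the handle.

```bash
python3 -m handwheel '{"translation":[[-0.007,0.006,0.01],[0,0,0.03],[0,0,0.03],[0,0,0.03],[0,0,0.03],[0,0,0.02],[0,0,0.0105],[0,0,0],[0,0,0]],"delta_rot":[[0,0,-0.006],[0,0,0],[0,0,0],[0,0,0],[0,0,0],[0,0,0],[0,0,0],[0,0,0],[0,0,0]]}' 0.087; python3 - <<'E'
from h import *
go([.572,.134,.244],-.104)
for c in ("top","side"):
    p=viewer.camera(c);x=(slice(110,210),slice(150,270)) if c=="top" else (slice(90,220),slice(170,310))
    cv2.imwrite(f"pics/{c}1.png",cv2.resize(p["color"][x],None,fx=3,fy=3))
a=cv2.imread("pics/top1.png");b=cv2.imread("pics/side1.png");h=390
a=cv2.copyMakeBorder(a,0,h-a.shape[0],0,0,cv2.BORDER_CONSTANT);cv2.imwrite("pics/c1.png",np.hstack([a,b]))
E
```

```text
t: 4.92
tcp_pos: [0.5728, 0.1347, 0.2452]
ee_rot: [0.999, -0.047, 0.001, -0.0]
contact_force: [-0.2, -0.9, -0.0]
grip_width: 0.0871
finger_force: 0.0
t 4.92 pos [0.5728 0.1347 0.2452] q1,q6 [0.51 0.97] F [-0.2 -0.9 -0. ] w 0.0871
shift [-0.0007  0.0008  0.0012]
turn [-0.0008 -0.0016  0.0097]
```

View pics/c1.png

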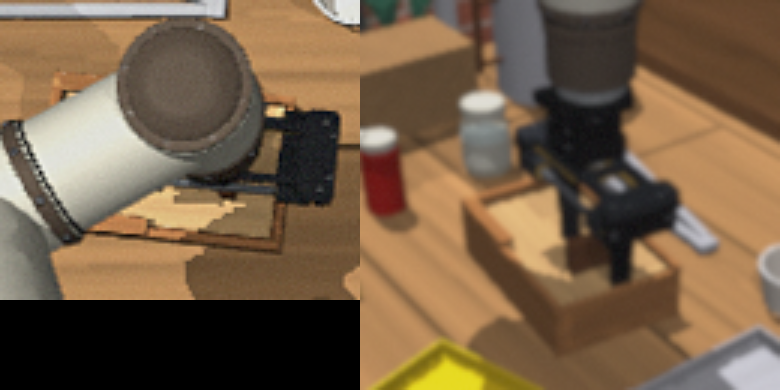

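The side crop shows the fingers straddling the handle, which sits between them at about (590,255). Closing.

```bash
python3 -m handwheel '{"translation":[[0,0,0.001],[0,0,0],[0,0,0],[0,0,0],[0,0,0],[0,0,0],[0,0,0],[0,0,0],[0,0,0],[0,0,0]],"delta_rot":[[0,0,0.01],[0,0,0],[0,0,0],[0,0,0],[0,0,0],[0,0,0],[0,0,0],[0,0,0],[0,0,0],[0,0,0]]}' 0.0 30; python3 -c "
from h import *
go([.572,.134,.244],-.104)"
```

```text
t: 6.28
tcp_pos: [0.5726, 0.1344, 0.2433]
ee_rot: [0.999, -0.052, 0.0, -0.0]
contact_force: [0.6, -0.2, -0.3]
grip_width: 0.0137
finger_force: 30.0
t 6.28 pos [0.5726 0.1344 0.2433] q1,q6 [0.51 0.96] F [ 0.6 -0.2 -0.3] w 0.0137
shift [-0.0006  0.0005 -0.0007]
turn [-0.      0.     -0.0009]
```

```bash
python3 -m handwheel '{"translation":[[0,-0.0022,-0.0018],[0,-0.0022,-0.0018],[0,-0.0022,-0.0018],[0,-0.0022,-0.0018],[0,0,0],[0,0,0]],"delta_rot":[[-0.011,0,0],[-0.011,0,0],[-0.011,0,0],[-0.011,0,0],[0,0,0],[0,0,0]]}'; python3 - <<'E'
from h import *
go([.572,.134,.244],-.104)
p=viewer.camera("side")
for n in ("lid_front","lid_handle","box_lip"): print(n,[(np.round(r["location"],3),round(r["confidence"],2)) for r in models.place_of(p,n)][:2])
cv2.imwrite("pics/s2.png",cv2.resize(p["color"][120:220,190:310],None,fx=5,fy=5,interpolation=cv2.INTER_CUBIC))
E
```

```text
t: 7.02
tcp_pos: [0.5735, 0.1433, 0.2502]
ee_rot: [0.998, -0.052, -0.001, 0.022]
contact_force: [0.2, -0.2, -1.4]
grip_width: 0.0135
finger_force: 30.0
t 7.03 pos [0.5735 0.1433 0.2502] q1,q6 [0.53 0.91] F [ 0.2 -0.2 -1.4] w 0.0135
shift [-0.0005  0.0092  0.0066]
turn [ 0.0441  0.0003 -0.0007]
lid_front [(array([0.566, 0.096, 0.059]), 0.69), (array([ 0.637,  0.461, -0.004]), 0.47)]
lid_handle [(array([0.57 , 0.135, 0.083]), 0.69)]
box_lip [(array([0.565, 0.091, 0.052]), 0.96), (array([ 0.574,  0.19 , -0.001]), 0.2)]
```

View pics/s2.png

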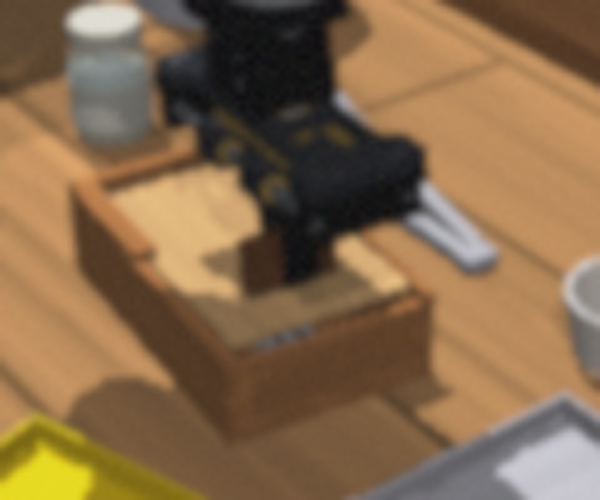

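The lid's front edge now stands above the lip, with a gap and some metal showing at (280,338); the network puts the front at z = 59 mm. Drawing it out along tool y.

```bash
python3 -m handwheel '{"translation":[[0,0.004,0],[0,0.007,0],[0,0.007,0],[0,0.007,0],[0,0.005,0],[0,0,0]],"delta_rot":[[0,0,0],[0,0,0],[0,0,0],[0,0,0],[0,0,0],[0,0,0]]}'; python3 -c "
from h import *
go([.572,.134,.244],-.104)"
```

```text
t: 7.98
tcp_pos: [0.5704, 0.113, 0.2517]
ee_rot: [0.998, -0.053, -0.001, 0.022]
contact_force: [0.5, 0.9, -1.2]
grip_width: 0.0136
finger_force: 30.0
t 7.97 pos [0.5704 0.113  0.2517] q1,q6 [0.48 0.95] F [ 0.5  0.9 -1.2] w 0.0136
shift [-0.0006 -0.0213  0.0068]
turn [ 0.044   0.     -0.0014]
```

Moving freely, so I'll continue to about 130 mm of travel.

```bash
python3 -m handwheel '{"translation":[[0,0.006,0],[0,0.01,0],[0,0.01,0],[0,0.01,0],[0,0.01,0],[0,0.01,0],[0,0.01,0],[0,0.01,0],[0,0.01,0],[0,0.01,0],[0,0.006,0],[0,0,0]],"delta_rot":[[0,0,0],[0,0,0],[0,0,0],[0,0,0],[0,0,0],[0,0,0],[0,0,0],[0,0,0],[0,0,0],[0,0,0],[0,0,0],[0,0,0]]}'; python3 -c "
from h import *
go([.572,.134,.244],-.104)"
```

```text
t: 9.48
tcp_pos: [0.5598, 0.0117, 0.2561]
ee_rot: [0.998, -0.053, -0.001, 0.022]
contact_force: [0.2, 0.3, -2.5]
grip_width: 0.0137
finger_force: 30.0
t 9.47 pos [0.5598 0.0117 0.2561] q1,q6 [0.32 1.11] F [ 0.2  0.3 -2.5] w 0.0137
shift [-0.0007 -0.1233  0.0067]
turn [ 0.044  -0.     -0.0014]
```

```bash
python3 -m handwheel '{"translation":[[0,0,-0.01],[0,0,-0.025],[0,0,-0.025],[0,0,-0.025],[0,0,-0.015],[-0.005,0.02,0],[-0.005,0.035,0],[-0.005,0.035,0],[-0.005,0.035,0],[-0.005,0.035,0],[-0.005,0.035,0],[-0.005,0.035,0],[-0.005,0.035,0],[-0.005,0.035,0],[-0.005,0.03,0],[0,0.018,0],[0,0,0]],"delta_rot":[[0,0,0],[0,0,0],[0,0,0],[0.022,0,0],[0.022,0,0],[0,0,0],[0,0,0],[0,0,0],[0,0,0],[0,0,0],[0,0,0],[0,0,0],[0,0,0],[0,0,0],[0,0,0],[0,0,0],[0,0,0]]}'; python3 -m handwheel '{"translation":[[0,0,0],[0,0,0],[0,0,0],[0,0,0],[0,0,0],[0,0,0],[0,0,0],[0,0,0],[0,0,0],[0,0,0],[0,0,0],[0,0,0],[0,0,0],[0,0,0]],"delta_rot":[[0,0,0.06],[0,0,0.12],[0,0,0.12],[0,0,0.12],[0,0,0.12],[0,0,0.12],[0,0,0.12],[0,0,0.12],[0,0,0.12],[0,0,0.12],[0,0,0.12],[0,0,0.1],[0,0,0.05],[0,0,0]]}'; python3 - <<'E'
from h import *
go([.4736,-.3295,.25],-1.52)
for c in ("top","side"):
    p=viewer.camera(c); cv2.imwrite(f"pics/{c}3.png",p["color"])
    for n in ("lid_handle","box_lid","grill_clamp","skewer_box","tray","board"): print(n,[(np.round(r["location"],3),round(r["confidence"],2)) for r in models.place_of(p,n)][:2])
E
python3 e.py | sed -n '/tray/,$p'
```

```text
t: 11.6
tcp_pos: [0.4736, -0.3257, 0.3552]
ee_rot: [0.999, -0.053, -0.001, -0.0]
contact_force: [-0.1, -0.4, -2.1]
grip_width: 0.0141
finger_force: 30.0
t: 13.35
tcp_pos: [0.4742, -0.3238, 0.3557]
ee_rot: [0.727, -0.686, -0.0, 0.0]
contact_force: [0.7, -0.1, -0.8]
grip_width: 0.0138
finger_force: 30.0
t 13.35 pos [ 0.4742 -0.3238  0.3557] q1,q6 [-0.32  0.38] F [ 0.7 -0.1 -0.8] w 0.0138
shift [0.0058 0.0009 0.1057]
turn [0.0007 0.0007 0.007 ]
lid_handle []
box_lid []
grill_clamp [(array([0.58 , 0.186, 0.003]), 0.65), (array([ 0.575, -0.075, -0.001]), 0.53)]
skewer_box [(array([ 0.576,  0.194, -0.006]), 0.95)]
tray [(array([ 0.578, -0.073, -0.002]), 0.8), (array([ 0.293,  0.363, -0.003]), 0.61)]
board []
lid_handle [(array([ 0.476, -0.328,  0.189]), 0.65)]
box_lid [(array([ 0.535, -0.322,  0.157]), 0.98)]
grill_clamp [(array([0.577, 0.181, 0.004]), 0.53)]
skewer_box [(array([ 0.576,  0.192, -0.002]), 0.79)]
tray [(array([ 0.577, -0.074,  0.003]), 0.97), (array([ 0.264, -0.274,  0.001]), 0.89)]
board [(array([ 0.533, -0.327, -0.003]), 0.86), (array([ 0.744,  0.028, -0.001]), 0.45)]
tray
[ 0.667 -0.008] [ 0.667 -0.091] len 0.083 ang 0.003
[ 0.485 -0.142] [ 0.669 -0.137] len 0.184 ang 0.029
[ 0.485 -0.016] [ 0.657 -0.011] len 0.172 ang 0.027
[ 0.478 -0.116] [ 0.478 -0.019] len 0.097 ang 0.003
[ 0.671 -0.098] [ 0.671 -0.01 ] len 0.088 ang 0.006
[ 0.618 -0.019] [ 0.487 -0.022] len 0.131 ang 0.026
board
[ 0.482 -0.241] [ 0.551 -0.237] len 0.070 ang 0.057
[ 0.638 -0.262] [ 0.567 -0.23 ] len 0.077 ang -0.423
[ 0.435 -0.386] [ 0.504 -0.391] len 0.069 ang -0.066
```

View pics/top3.png

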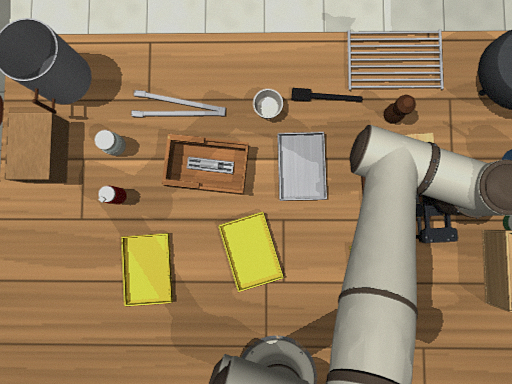

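The top view shows the open box, with the clamp inside at about (211,165), and the lid held over the board. Lowering the lid.

```bash
python3 -m handwheel '{"translation":[[0.006,0.001,0.01],[0,0,0.025],[0,0,0.025],[0,0,0.025],[0,0,0.025],[0,0,0.018],[0,0,0.01],[0,0,0.003],[0,0,0],[0,0,0]],"delta_rot":[[0,0,0.007],[0,0,0],[0,0,0],[0,0,0],[0,0,0],[0,0,0],[0,0,0],[0,0,0],[0,0,0],[0,0,0]]}'; python3 -c "
from h import *
go([.4736,-.3295,.2113],-1.52)"
```

```text
t: 15.35
tcp_pos: [0.4737, -0.3308, 0.2158]
ee_rot: [0.724, -0.69, 0.001, -0.0]
contact_force: [0.4, 0.4, -1.6]
grip_width: 0.0137
finger_force: 30.0
t 15.35 pos [ 0.4737 -0.3308  0.2158] q1,q6 [-0.33  0.38] F [ 0.4  0.4 -1.6] w 0.0137
shift [-0.0013  0.      0.0045]
turn [-0.0015 -0.0007 -0.0016]
```

```bash
python3 -m handwheel '{"translation":[[-0.001,0,0.001],[0,0,0.001],[0,0,0.001],[0,0,0.001],[0,0,0],[0,0,0]],"delta_rot":[[-0.001,0,0],[0,0,0],[0,0,0],[0,0,0],[0,0,0],[0,0,0]]}'; python3 -c "
from h import *
go([.4736,-.3295,.2113],-1.52)"
```

```text
t: 16.1
tcp_pos: [0.4734, -0.3297, 0.2112]
ee_rot: [0.724, -0.69, -0.0, 0.0]
contact_force: [-0.8, 0.9, 1.0]
grip_width: 0.0136
finger_force: 30.0
t 16.1 pos [ 0.4734 -0.3297  0.2112] q1,q6 [-0.33  0.38] F [-0.8  0.9  1. ] w 0.0136
shift [-0.0002 -0.0002 -0.0001]
turn [ 0.0007 -0.0002 -0.0017]
```

The force shows light contact. One more small press, then release and retreat upward.

```bash
python3 -m handwheel '{"translation":[[0,0,0.0005],[0,0,0],[0,0,0]],"delta_rot":[[0,0,0],[0,0,0],[0,0,0]]}' && python3 -m handwheel '{"translation":[[0,0,0],[0,0,0],[0,0,0],[0,0,0],[0,0,-0.01],[0,0,-0.025],[0,0,-0.03],[0,0,-0.03],[0,0,-0.03],[0,0,-0.02],[0,0,0]],"delta_rot":[[0,0,0],[0,0,0],[0,0,0],[0,0,0],[0,0,0],[0,0,0],[0,0,0],[0,0,0],[0,0,0],[0,0,0],[0,0,0]]}' 0.055; cat > c.py <<'E'
from h import *
p=viewer.camera("top");x0,y0=160,130
cr=cv2.resize(p["color"][y0:200,x0:255],None,fx=6,fy=6,interpolation=cv2.INTER_CUBIC);cv2.imwrite("pics/box.png",cr)
m=p["color"][y0:200,x0:255].astype(int);hsv=cv2.cvtColor(p["color"][y0:200,x0:255],cv2.COLOR_BGR2HSV)
k=(hsv[...,1]<60)&(m.mean(2)>60);k[:12]=0;k[-12:]=0;k[:,:12]=0;k[:,-12:]=0
pts=np.argwhere(k)[:,::-1].astype(np.float32);r=cv2.minAreaRect(pts);print(len(pts),r)
w=np.array([ray(p,b+[x0,y0],.02)[:2] for b in cv2.boxPoints(r)]);c=w.mean(0);e=w[1:]-w[:-1]
print("centre",np.round(c,4),[(round(float(np.hypot(*v)),3),round(float(np.arctan2(v[1],v[0])),3)) for v in e])
u,s,v=np.linalg.svd(np.array([ray(p,b+[x0,y0],.02)[:2] for b in pts])-c);print("axis",v[0],np.arctan2(v[0][1],v[0][0]))
for cam in ("top","side"):
    p=viewer.camera(cam)
    for n in ("grill_clamp","box_lid"):
        print(cam,n,[(np.round(r["location"],3),round(r["confidence"],2)) for f in (models.place_of,models.spot_in) for r in f(p,n)[:1]])
go([.58,.19,.35],-.104)
E
python3 c.py
```

```text
t: 16.48
tcp_pos: [0.4734, -0.3297, 0.2112]
ee_rot: [0.724, -0.689, -0.0, 0.0]
contact_force: [-2.0, 1.5, 4.3]
grip_width: 0.0137
finger_force: 30.0
t: 17.85
tcp_pos: [0.4737, -0.3298, 0.3579]
ee_rot: [0.724, -0.69, 0.002, -0.001]
contact_force: [-0.6, 0.2, -0.1]
grip_width: 0.0546
finger_force: 0.0
526 ((49.91126251220703, 34.75426483154297), (46.15229415893555, 12.151488304138184), 6.709837436676025)
centre [0.5797 0.1836] [(0.034, -0.1), (0.13, -1.688), (0.034, 3.032)]
axis [-0.11790232 -0.9930252 ] -1.6889735326478987
top grill_clamp [(array([0.576, 0.183, 0.003]), 0.71), (array([0.576, 0.183, 0.019]), 0.64)]
top box_lid []
side grill_clamp [(array([0.579, 0.185, 0.004]), 0.69)]
side box_lid [(array([ 0.524, -0.334,  0.019]), 0.83)]
t 18.4 pos [ 0.4735 -0.3297  0.3551] q1,q6 [-0.33  0.38] F [-0.7 -0.  -0.5] w 0.0552
shift [-0.5139 -0.1318  0.0051]
turn [ 1.2000e-03  1.4000e-03 -1.4179e+00]
```

View pics/box.png

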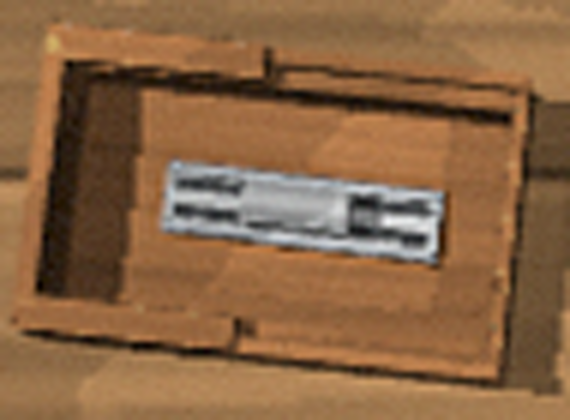

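The crop shows the clamp lying in the box, image centre at about (305,212), with its clip in the middle. That puts it near (0.579, 0.184) with its axis at -1.69 rad. Moving above it.

```bash
python3 -m handwheel '{"translation":[[-0.01,-0.003,0],[-0.03,-0.008,0],[-0.034,-0.009,0],[-0.036,-0.009,0],[-0.036,-0.009,0],[-0.036,-0.009,0],[-0.036,-0.009,0],[-0.036,-0.009,0],[-0.036,-0.009,0],[-0.036,-0.009,0],[-0.036,-0.009,0],[-0.036,-0.009,0],[-0.036,-0.009,0],[-0.034,-0.01,0],[-0.028,-0.008,0],[-0.012,-0.002,0],[0,0,0],[0,0,0]],"delta_rot":[[0,0,0],[0,0,0],[0,0,0],[0,0,0],[0,0,0],[0,0,0],[0,0,0],[0,0,0],[0,0,0],[0,0,0],[0,0,0],[0,0,0],[0,0,0],[0,0,0],[0,0,0.08],[0,0,0.087],[0,0,0],[0,0,0]]}' 0.055; python3 - <<'E'
from h import *
go([.579,.184,.202],-1.689)
p=viewer.camera("top");q=viewer.camera("side")
print([(np.round(r["location"],3),round(r["confidence"],2),n) for im in (p,q) for n in ("box_lid","lid_handle","lid_front","grill_clamp") for r in models.place_of(im,n)[:1]])
a=cv2.resize(p["color"][120:240,340:450],None,fx=3.5,fy=3.5);b=cv2.resize(q["color"][230:360,280:430],None,fx=2.6,fy=2.6)
a=a[:338*1];cv2.imwrite("pics/lid.png",np.hstack([a,b]));
E
```

```text
t: 20.65
tcp_pos: [0.5791, 0.1837, 0.3554]
ee_rot: [-0.665, 0.747, 0.0, -0.001]
contact_force: [0.3, -0.9, 0.3]
grip_width: 0.0553
finger_force: 0.0
t 20.65 pos [0.5791 0.1837 0.3554] q1,q6 [ 0.57 -0.69] F [ 0.3 -0.9  0.3] w 0.0553
shift [-3.000e-04 -1.000e-04  1.534e-01]
turn [ 0.0013 -0.0004  0.0015]
[(array([ 0.534, -0.326,  0.022]), 0.96, 'box_lid'), (array([ 0.473, -0.33 ,  0.048]), 0.69, 'lid_handle'), (array([ 0.434, -0.329,  0.019]), 0.82, 'lid_front'), (array([0.577, 0.186, 0.009]), 0.71, 'grill_clamp'), (array([ 0.534, -0.327,  0.014]), 0.61, 'box_lid'), (array([ 0.476, -0.329,  0.044]), 0.55, 'lid_handle'), (array([ 0.432, -0.327,  0.022]), 0.65, 'lid_front'), (array([0.579, 0.183, 0.004]), 0.69, 'grill_clamp')]
```

View pics/lid.png

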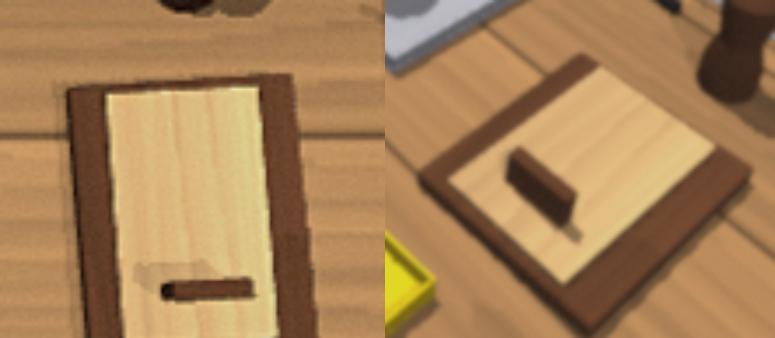

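The lid lies flat and centred on the board, handle up (handle at about (210,290) in the left half). Now the clamp.

```bash
python3 -m handwheel '{"translation":[[0,0,0.01],[0,0,0.025],[0,0,0.03],[0,0,0.03],[0,0,0.025],[0,0,0.018],[0,0,0.01],[0,0,0.005],[0,0,0],[0,0,0]],"delta_rot":[[0,0,0],[0,0,0],[0,0,0],[0,0,0],[0,0,0],[0,0,0],[0,0,0],[0,0,0],[0,0,0],[0,0,0]]}' 0.055; python3 -m handwheel '{"translation":[[0,0,0],[0,0,0],[0,0,0],[0,0,0],[0,0,0],[0,0,0],[0,0,0],[0,0,0]],"delta_rot":[[0,0,0],[0,0,0],[0,0,0],[0,0,0],[0,0,0],[0,0,0],[0,0,0],[0,0,0]]}' 0.0 30
```

```text
t: 22.4
tcp_pos: [0.5795, 0.184, 0.2032]
ee_rot: [-0.664, 0.748, 0.0, 0.0]
contact_force: [0.4, -0.5, 0.5]
grip_width: 0.0548
finger_force: 0.0
t: 23.4
tcp_pos: [0.5793, 0.1839, 0.2024]
ee_rot: [-0.664, 0.748, 0.0, -0.0]
contact_force: [-0.7, -0.0, 1.0]
grip_width: 0.0198
finger_force: 30.0
```

```bash
python3 -m handwheel '{"translation":[[0,0,-0.01],[0,0,-0.02],[0,0,-0.025],[0,0,-0.025],[0,0,-0.02],[0,0,-0.02],[0.015,-0.002,0],[0.03,-0.003,0],[0.035,-0.004,0],[0.035,-0.004,0],[0.035,-0.004,0],[0.035,-0.004,0],[0.035,-0.004,0],[0.025,-0.003,0],[0.01,0,0],[0,0,0]],"delta_rot":[[0,0,0],[0,0,0],[0,0,0],[0,0,0],[0,0,0],[0,0,0],[0,0,0],[0,0,0],[0,0,0],[0,0,0],[0,0,0],[0,0,0],[0,0,0],[0,0,0],[0,0,0],[0,0,0]]}' && python3 -m handwheel '{"translation":[[0,0,0],[0,0,0],[0,0,0],[0,0,0],[0,0,0],[0,0,0],[0,0,0],[0,0,0],[0,0,0],[0,0,0],[0,0,0],[0,0,0],[0,0,0],[0,0,0],[0,0,0],[0,0,0],[0,0,0]],"delta_rot":[[0,0,-0.06],[0,0,-0.12],[0,0,-0.12],[0,0,-0.12],[0,0,-0.12],[0,0,-0.12],[0,0,-0.12],[0,0,-0.12],[0,0,-0.12],[0,0,-0.12],[0,0,-0.12],[0,0,-0.12],[0,0,-0.12],[0,0,-0.12],[0,0,-0.08],[0,0,-0.004],[0,0,0]]}'; python3 - <<'E'
from h import *
go([.5765,-.0735,.1984],.015)
for c in ("top","side"):
    p=viewer.camera(c)
    print([(np.round(r["location"],3),round(r["confidence"],2),n) for n in ("grill_clamp","tray") for r in models.place_of(p,n)[:2]])
E
```

```text
t: 25.4
tcp_pos: [0.5767, -0.0733, 0.3217]
ee_rot: [-0.664, 0.748, 0.001, -0.001]
contact_force: [0.2, 0.9, -1.5]
grip_width: 0.0197
finger_force: 30.0
t: 27.52
tcp_pos: [0.5772, -0.072, 0.3223]
ee_rot: [1.0, 0.007, -0.001, -0.0]
contact_force: [-0.1, -0.2, -2.1]
grip_width: 0.0196
finger_force: 30.0
t 27.52 pos [ 0.5772 -0.072   0.3223] q1,q6 [0.15 1.43] F [-0.1 -0.2 -2.1] w 0.0196
shift [-0.0005  0.0015  0.1239]
turn [-0.      0.0012 -0.0001]
[(array([ 0.57 , -0.071,  0.125]), 0.65, 'grill_clamp'), (array([ 0.292,  0.36 , -0.002]), 0.83, 'tray'), (array([ 0.266, -0.274, -0.004]), 0.71, 'tray')]
[(array([ 0.569, -0.077,  0.126]), 0.89, 'grill_clamp'), (array([ 0.268, -0.273,  0.002]), 0.82, 'tray'), (array([ 0.58 , -0.076,  0.   ]), 0.81, 'tray')]
```

```bash
python3 -m handwheel '{"translation":[[0.004,0.001,0.01],[0,0,0.025],[0,0,0.025],[0,0,0.025],[0,0,0.018],[0,0,0.01],[0,0,0.005],[0,0,0.002],[0,0,0],[0,0,0]],"delta_rot":[[0,0,0],[0,0,0],[0,0,0],[0,0,0],[0,0,0],[0,0,0],[0,0,0],[0,0,0],[0,0,0],[0,0,0]]}' && python3 -m handwheel '{"translation":[[0,0,0.001],[0,0,0.001],[0,0,0.001],[0,0,0],[0,0,0]],"delta_rot":[[0,0,0],[0,0,0],[0,0,0],[0,0,0],[0,0,0]]}'
```

```text
t: 29.08
tcp_pos: [0.5813, -0.0735, 0.203]
ee_rot: [1.0, 0.008, 0.0, -0.0]
contact_force: [-0.2, -0.8, -1.7]
grip_width: 0.0194
finger_force: 30.0
t: 29.7
tcp_pos: [0.5811, -0.0736, 0.1994]
ee_rot: [1.0, 0.008, -0.001, 0.0]
contact_force: [-0.4, -0.2, -2.6]
grip_width: 0.0197
finger_force: 30.0
```

```bash
python3 -m handwheel '{"translation":[[0,0,0.0007],[0,0,0.0007],[0,0,0],[0,0,0]],"delta_rot":[[0,0,0],[0,0,0],[0,0,0],[0,0,0]]}'
```

```text
t: 30.2
tcp_pos: [0.5811, -0.0735, 0.1984]
ee_rot: [1.0, 0.008, -0.0, 0.0]
contact_force: [-1.8, 1.0, 2.7]
grip_width: 0.0197
finger_force: 30.0
```

Touching down; releasing and retreating.

```bash
python3 -m handwheel '{"translation":[[0,0,0],[0,0,0],[0,0,0],[0,0,0],[0,0,0],[0,0,-0.01],[0,0,-0.025],[0,0,-0.03],[0,0,-0.035],[0,0,-0.035],[0,0,-0.03],[0,0,0],[0,0,0]],"delta_rot":[[0,0,0],[0,0,0],[0,0,0],[0,0,0],[0,0,0],[0,0,0],[0,0,0],[0,0,0],[0,0,0],[0,0,0],[0,0,0],[0,0,0],[0,0,0]]}' 0.055; python3 -m handwheel '{"translation":[[-0.02,0,0],[-0.04,0,0],[-0.04,0,0],[-0.04,0,0],[-0.02,0,0],[0,0,0]],"delta_rot":[[0,0,0],[0,0,0],[0,0,0],[0,0,0],[0,0,0],[0,0,0]]}'; python3 - <<'E'
from h import *
P=[]
for c in ("top","side"):
    p=viewer.camera(c);P.append(p["color"])
    print([(np.round(r["location"],3),round(r["confidence"],2),n) for n in ("grill_clamp","tray","box_lid","ramekin","brush","tongs","mill") for r in models.place_of(p,n)[:1]])
cv2.imwrite("pics/end.png",np.hstack([cv2.resize(P[0][80:260,250:450],None,fx=2,fy=2),cv2.resize(P[1][150:330,220:420],None,fx=2,fy=2)]))
E
```

```text
t: 31.82
tcp_pos: [0.5808, -0.0736, 0.3627]
ee_rot: [1.0, 0.007, -0.001, -0.0]
contact_force: [-0.1, 0.4, -1.2]
grip_width: 0.0549
finger_force: 0.0
t: 32.58
tcp_pos: [0.4199, -0.0761, 0.3625]
ee_rot: [1.0, 0.008, -0.001, 0.0]
contact_force: [0.5, 1.0, -0.0]
grip_width: 0.0551
finger_force: 0.0
[(array([ 0.576, -0.075,  0.001]), 0.59, 'grill_clamp'), (array([ 0.29 ,  0.361, -0.002]), 0.83, 'tray'), (array([ 0.534, -0.327,  0.022]), 0.59, 'box_lid'), (array([ 0.748,  0.024, -0.   ]), 0.88, 'ramekin'), (array([ 0.783, -0.14 , -0.003]), 0.79, 'brush'), (array([ 0.751,  0.271, -0.001]), 0.67, 'tongs'), (array([ 0.725, -0.337,  0.004]), 0.57, 'mill')]
[(array([ 0.573, -0.077,  0.001]), 0.91, 'grill_clamp'), (array([ 0.577, -0.074, -0.001]), 0.86, 'tray'), (array([ 0.534, -0.326,  0.015]), 0.98, 'box_lid'), (array([ 0.745,  0.029, -0.003]), 0.88, 'ramekin'), (array([0.587, 0.252, 0.062]), 0.71, 'brush'), (array([ 0.576, -0.079,  0.003]), 0.65, 'tongs'), (array([ 0.727, -0.332, -0.003]), 0.69, 'mill')]
```

View pics/end.png

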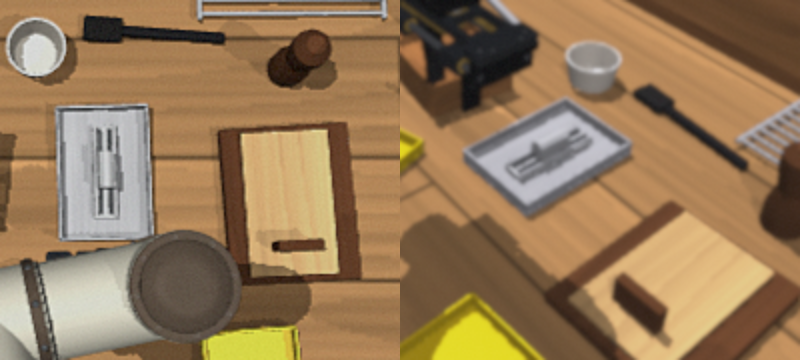

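The clamp lies flat in the steel tray, at about (107,170), and the lid is flat and centred on the board. The bystanders haven't moved.

```bash
python3 -c "
from cell import ticket
print(ticket.job_done())"
```

```text
the job is handed in; nothing more can be done
None
```

The job is handed in: the lid is flat and handle up on the middle of the board, the clamp is flat and clip up in the steel tray, nothing else was disturbed, and it took about 33 s of the 66 s allowed.

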